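# Index the paint turntable and set its brake

## Robot

A 6-joint arm with a two-finger parallel gripper is mounted at the origin on the work surface. World frame = base frame: x ahead of the robot, y to its left, z up, the work surface at z = 0. Lengths are in m, angles in rad, forces in N, time in s.
With the tool pointing down it reaches from about 0.3 to 0.875 m from the base axis. Payload 6.4 kg.
Tool frame: the origin (TCP) lies midway between the tips of the shut fingers; the grasp point (between the pads) lies 19 mm behind it; x points along the fingers, y is the direction in which the jaws open and shut, and the axes are right-handed (so a half turn about x gives the same grasp; the last joint's range is limited). The gripper opens to 85 mm and grips with 20 to 120 N. Pads are 22 mm wide; open, the fingers measure 114 mm over their backs; the gripper's body (76 mm by 85 mm) begins 54 mm behind the grasp point. The pads swing forward as they close: fully open they stand 13 mm farther back than shut.
Start: joints at [1, 0.181, 1.607, -0, 1.354, -0.206], TCP at [0.205, 0.537, 0.231] pointing down, gripper open.
Joint ranges: [-2.99, 2.99], [-0.89, 2.07], [0.3, 2.58], [-1.14, 4.28], [0, 2.63], [-3.12, 3.12]. Speed limits (rad/s): [2.57, 2.57, 3.01, 3.14, 3.14, 3.14].

## Interface

Orientations are given as a unit quaternion [w, x, y, z].
In Python, from bench import ctrl gives the robot as it stands.
- The arm moves only by the tool step_arm, never from a script. Its argument "motion" is a list of rows, each a list of 7 numbers: the shift along the tool's x, y, z in mm, then the turn, a rotation vector about the tool's x, y, z in degrees, then the closure in counts, from 0 (fully open) to 255 (shut). In form: [[tx, ty, tz, rx, ry, rz, hand], ...]. A call has 1 to 10 rows; each row is the pose to reach, as a shift and turn from the pose commanded when the call began, along the tool's axes at that moment; what a row does not reach only later rows make up. A row lasts 1/8 s, in which the tool goes at most 62.5 mm and 10.7 degrees, less where a joint would pass 70% of its speed; a pose out of reach is approached as far as the arm can. A call with a gripper value outside its range is refused whole. The fingers move at their own pace and stop on an object; the grip force is fixed at half the most. Time passes only in rows, so rows that repeat a pose let the fingers close. It gives the time, the measured TCP pose, the force and the opening at its end, in the units of the state.
- ctrl.get_obs(): the state, without advancing time (a new reading comes with each control period).
- ctrl.camera(name): name is "scene" or "top"; returns (picture, depth): 420x560x3 uint8, red, green, blue; 420x560 float32, m along the optical axis (not along the pixel's ray), 0 where there is no reading.
- ctrl.camera_info(name): a dict with "fx", "fy", "cx", "cy" (pixels), "T" (4x4, takes a point from camera to world coordinates). Camera axes: x right, y down, z forward; pixel columns grow to the right and rows downward; lengths in m; the calibration is good to about 2 mm. A picture is of the moment at which its call begins. camera_info takes no time and is no camera call.
- ctrl.hand_in(): hands the job in, once; it reports no verdict.
The state is a dict: "time_s": time; "q": joint angles; "dq": joint speeds; "joint_efforts": joint torques, N m; "eef_pos": TCP position; "eef_rot": TCP orientation; "wrist_force": force on the tool from outside, world axes, zero at the start; "torque": the same for the moment, N m; "opening": opening from 0.0 (shut) to 1.0 (fully open).
Only numpy, scipy, OpenCV 4.12 (cv2) and the standard library are available. Lean on these libraries where they do the work, as an engineer would, in place of code of your own. Each camera call takes 0.05 s, during which the arm holds its last target. There are 200 camera calls.

## Task

With a fingertip, push on the spokes of the paint turntable until the orange-tipped spoke points straight at the red arrow, let it come to rest, and then push the yellow-handled brake lever all the way across, away from the robot, to its stop. Do not touch, shift or lift the freshly painted green part riding on the turntable, and leave the other things on the bench where they are.

Things in the scene. Friction and masses are not known exactly. Their poses are not given: they have to be found in the camera images.
- hub (a point): Centre of the paint turntable: the point where its upright axis meets the top of its black round platter (140 mm diameter, top 72 mm above the bench). Axes turn with the turntable, x along the orange spoke. Four level steel spokes, 12 mm thick, 90 degrees apart, centre line 60 mm above the bench, run out to balls (26 mm) centred 150 mm from the axis; one orange, three black.
- board: Fixed plywood board, 18 mm thick, under turntable, arrow and brake lever (42 mm of air between board and spoke centre line). Origin on the turntable's axis at bench height, x away from the robot (yaw within 11 degrees). Each spoke can be pushed 75 to 135 mm from the axis.
- orange_tip (a point): Centre of the orange ball (26 mm diameter) at the end of the orange spoke, 150 mm from the axis, 60 mm above the bench; x axis points outwards along the spoke.
- index_tip (a point): Point of the fixed red arrow that stands at the edge of the board, 174 mm from the turntable's axis and 60 mm above the bench; the arrow (40 mm long, on a thin post, top 76 mm above the bench) points at the axis; the point's x axis points outwards from the axis through the arrow. The balls pass it with 11 mm to spare. Orange ball in front of the point: lined up.
- turntable (a joint): Angle of the turntable in rad, growing counter-clockwise seen from above; it can be turned either way (stops at -3.0 and 9.5 only) and friction holds it where it is left (about 1 to 2 N at the spoke's end to turn).
- brake (a joint): Angle of the brake lever in rad: 0 released, 1.2 fully across at its stop (brake set). It grows counter-clockwise seen from above, so the handle moves away from the robot. Starts at 0 to 0.2. Needs about 2 N at the handle and stays where it is left. The brake is not needed to keep the turntable still.
- brake_knob (a point): Top centre of the upright yellow handle (cylinder, 22 mm diameter, from 54 to 90 mm above the bench) at the free end of the level brake lever, 90 mm from the lever's upright pivot.
- brake_pivot (a point): Pivot of the brake lever, on its upright axis, 66 mm above the bench, on a 50 mm square grey block on the board, to the robot's right of the turntable. The lever (flat bar, 16 mm wide) sticks out to the side away from the turntable.
- endcap: Freshly painted green motor end cap, 84 mm diameter and 36 mm high, lying loose on the platter near its centre, top 108 mm above the bench; origin at the centre of its underside. Not to be touched, shifted or lifted; it rides round with the platter.
- tape: Roll of blue masking tape lying flat on the board, on the far side of the brake lever from the robot, 80 mm diameter, 24 mm high (top 42 mm above the bench); origin at the centre of its underside. Leave alone.
- can_red: Red spray can, upright, 66 mm diameter, 190 mm high; origin at its foot. Leave alone.
- can_blue: Blue spray can, upright, 66 mm diameter, 190 mm high; origin at its foot. Leave alone.
- jar: Small jar, upright, 56 mm diameter, 70 mm high; origin at its foot. Leave alone.
- screwdriver: Screwdriver lying on the bench on the robot's right; leave alone.
- brush: Paint brush lying on the bench on the robot's right; leave alone.
- wrench: Wrench lying on the bench to the robot's left; leave alone.

How it is judged:
On the way, in this order (a step that is already met when the one before it is completed fails the run):
1. the orange-tipped spoke points at the red arrow (within 5 degrees) and the turntable is still, the brake lever not yet set (angle between the x axis of orange_tip and the x axis of index_tip, either way round below 0.09 rad and horizontal distance between orange_tip and index_tip below 0.04 m and velocity of joint turntable between -0.05 and 0.05 rad/s and value of joint brake below 0.6 rad), for 0.2 s.
2. the brake lever is across at its stop (value of joint brake above 1.05 rad), for 0.2 s.
At the end, for the whole second after the job is handed in: The orange spoke points at the red arrow within 5 degrees, the turntable is still, the brake lever is within 0.15 rad (8.6 degrees) of its stop, and the green part still lies on the platter within 25 mm of its centre (angle between the x axis of orange_tip and the x axis of index_tip, either way round below 0.09 rad and horizontal distance between orange_tip and index_tip below 0.04 m and value of joint brake above 1.05 rad and velocity of joint turntable between -0.05 and 0.05 rad/s and horizontal distance between endcap and hub below 0.025 m and height (world z) of endcap between 0.066 and 0.08 m); the robot touches nothing.
It fails at once if the painted part is touched by the robot (contact force between any of the fingers, the arm and endcap above 0.3 N).
It fails at once if the painted part is lifted or slides off centre (over 25 mm) (height (world z) of endcap above 0.085 m or horizontal distance between endcap and hub above 0.025 m).
It fails at once if another thing on the bench is moved by over 25 mm (distance of any of tape, can_red, can_blue, jar, screwdriver, brush, wrench from where it was at the start of the episode above 0.025 m).
It also fails if it takes over 70 s, if anything falls off the work surface, if the arm or the gripper's body presses on something with over 40 N, if the wrist force passes 120 N, or if a joint passes its speed limit or range.

## Working session

There is one attempt and no reset: what is moved stays moved. The work goes in short steps, Python scripts to look and compute and a tool call to move; the robot and the scene stay as the last step left them, time stands still between calls to the robot, and variables do not carry over. Pictures are saved under pics/ and viewed, about 8 in all and at most 12, crops included, and the job is handed in when it is done.

Besides the shell and the picture viewer there is one more tool, called after "Call:" as a command line: name --pt "numbers of a row" for each row, then --argument value for the rest. step_arm: Moves the arm, as the interface text tells. Its arguments: {"type":"object","properties":{"motion":{"type":"array","items":{"type":"array","items":{"type":"number"}}}},"required":["motion"]}

```bash
mkdir -p pics; cat > h.py <<'E'
import numpy as np,cv2
from bench import ctrl
def snap(n,f):
    p,d=ctrl.camera(n); cv2.imwrite(f'pics/{f}.png',p[:,:,::-1]); np.savez(f'pics/{f}.npz',p=p,d=d); return p,d
def world(n,d):
    c=ctrl.camera_info(n);v,u=np.mgrid[0:420,0:560]
    P=np.stack([(u-c['cx'])/c['fx']*d,(v-c['cy'])/c['fy']*d,d,np.ones_like(d)],-1)
    return (P@np.array(c['T']).T)[...,:3]
E
python3 - <<'E'
from h import *
for n in('top','scene'):
    p,d=snap(n,n+'0');print(n,np.round(ctrl.camera_info(n)['T'],2).tolist())
o=ctrl.get_obs();print(o)
E
```

```text
top [[-0.0, -0.99, 0.14, 0.39], [-1.0, 0.01, 0.02, -0.04], [-0.02, -0.13, -0.99, 1.04], [0.0, 0.0, 0.0, 1.0]]
scene [[-0.12, 0.78, -0.61, 1.36], [0.99, 0.1, -0.07, 0.08], [0.01, -0.62, -0.79, 1.14], [0.0, 0.0, 0.0, 1.0]]
{'time_s': 0.1, 'q': array([ 9.99687782e-01,  1.81441107e-01,  1.60790600e+00, -6.13107170e-06,
        1.35382639e+00, -2.06298393e-01]), 'dq': array([-1.23118568e-03, -1.90318428e-03, -2.48961706e-03,  7.53271698e-08,
       -1.59345558e-03,  2.85104617e-03]), 'joint_efforts': array([ 9.54536154e-04, -4.45876908e+01, -3.52242672e+01, -2.16549456e-04,
        4.03961370e-03,  1.03474733e-05]), 'eef_pos': array([0.20485134, 0.53673469, 0.23048964]), 'eef_rot': array([ 0.69516607,  0.1277473 ,  0.6955858 , -0.12878335]), 'wrist_force': array([ 0.8898037 , -0.33415989, -0.28108736]), 'torque': array([-0.0177398 ,  0.01750181,  0.04497999]), 'opening': 0.9987994218940746}
```

View pics/top0.png

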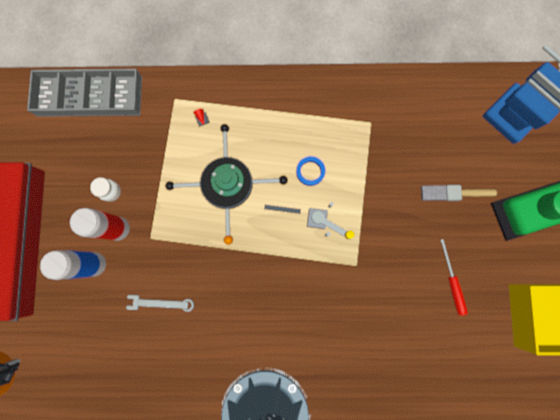

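View pics/scene0.png

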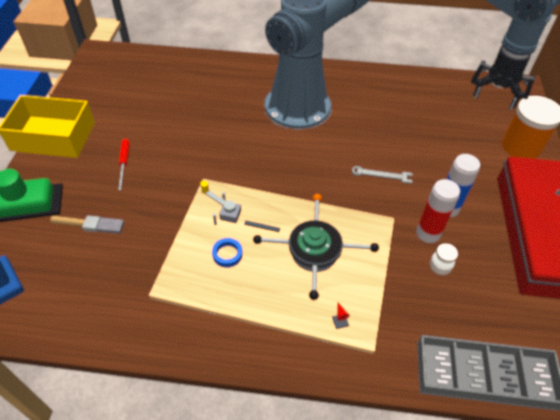

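The top view shows the hub at about (227,181), the orange ball at (229,240) on the robot side and the red arrow at (201,117) on the far left. The yellow knob is at (350,235), the pivot at (318,218) and the tape at (311,171). There is also a grey bar at (282,209).

```bash
cat >> h.py <<'E'
def blob(p,W,box,lo,hi,zr):
    u0,u1,v0,v1=box;h=cv2.cvtColor(p,cv2.COLOR_RGB2HSV)
    m=cv2.inRange(h,lo,hi)>0;m&=(W[...,2]>zr[0])&(W[...,2]<zr[1]);k=np.zeros_like(m);k[v0:v1,u0:u1]=1;m&=k
    q=W[m];return len(q),np.round(q.mean(0),4) if len(q) else None,np.round(np.ptp(q,0),3) if len(q) else None,q
E
python3 - <<'E'
from h import *
f=np.load('pics/top0.npz');p,d=f['p'],f['d'];W=world('top',d)
for n,b,lo,hi,z in [('orange',(215,245,228,250),(5,150,120),(20,255,255),(.03,.1)),
 ('arrow',(190,215,105,130),(0,150,100),(5,255,255),(.03,.1)),
 ('cap',(205,250,155,205),(60,50,20),(95,255,255),(.095,.12)),
 ('platter',(195,260,150,215),(0,0,0),(180,255,60),(.06,.08)),
 ('knob',(340,360,225,245),(22,150,120),(35,255,255),(.06,.1)),
 ('b_far',(217,233,122,134),(0,0,0),(180,255,60),(.03,.1)),
 ('b_left',(162,177,178,192),(0,0,0),(180,255,60),(.03,.1)),
 ('b_right',(276,290,173,187),(0,0,0),(180,255,60),(.03,.1)),
 ('pivot',(305,330,205,230),(0,0,0),(180,255,255),(.05,.09)),
 ('bar',(262,302,203,216),(0,0,0),(180,255,110),(-.1,.2)),
 ('tape',(292,330,152,190),(100,120,50),(125,255,255),(.02,.06))]:
    r=blob(p,W,b,lo,hi,z);print(n,*r[:3])
    if n=='arrow':print(np.round(r[3][::3],3).tolist())
E
```

```text
orange 60 [0.4466 0.0929 0.0701] [0.018 0.021 0.014]
arrow 93 [0.7808 0.1737 0.0682] [0.036 0.023 0.017]
[[0.795, 0.174, 0.075], [0.792, 0.182, 0.077], [0.794, 0.175, 0.071], [0.796, 0.168, 0.066], [0.79, 0.18, 0.074], [0.79, 0.172, 0.073], [0.788, 0.188, 0.072], [0.788, 0.18, 0.073], [0.788, 0.172, 0.071], [0.792, 0.166, 0.062], [0.785, 0.18, 0.073], [0.786, 0.172, 0.071], [0.787, 0.165, 0.067], [0.783, 0.18, 0.071], [0.782, 0.172, 0.073], [0.782, 0.184, 0.067], [0.78, 0.175, 0.07], [0.782, 0.168, 0.064], [0.779, 0.181, 0.067], [0.778, 0.173, 0.069], [0.781, 0.166, 0.062], [0.776, 0.175, 0.067], [0.777, 0.168, 0.063], [0.772, 0.175, 0.069], [0.773, 0.167, 0.068], [0.77, 0.172, 0.069], [0.771, 0.165, 0.064], [0.767, 0.17, 0.067], [0.767, 0.174, 0.061], [0.767, 0.166, 0.062], [0.764, 0.166, 0.062]]
cap 382 [0.6011 0.0965 0.1016] [0.055 0.056 0.017]
platter 935 [0.591  0.1043 0.0726] [0.127 0.128 0.012]
knob 57 [ 0.457  -0.2139  0.0884] [0.017 0.021 0.026]
b_far 30 [0.7442 0.1072 0.0705] [0.014 0.017 0.012]
b_left 33 [0.5891 0.2481 0.0705] [0.016 0.015 0.01 ]
b_right 36 [ 0.6016 -0.0488  0.0715] [0.015 0.016 0.011]
pivot 216 [ 0.5024 -0.1425  0.0621] [0.058 0.053 0.022]
bar 76 [ 0.5308 -0.0473  0.0248] [0.017 0.092 0.009]
tape 289 [ 0.6328 -0.1232  0.0418] [0.074 0.073 0.018]
```

```bash
python3 - <<'E'
from h import *
from scipy.spatial.transform import Rotation as R
o=ctrl.get_obs();r=R.from_quat(o['eef_rot'],scalar_first=True).as_matrix();print(np.round(r,3))
f=np.load('pics/top0.npz');p,d=f['p'],f['d'];W=world('top',d)
for u,v in[(317,217),(320,219),(313,213),(327,223),(335,228)]:print(u,v,np.round(W[v,u],3))
for n,b in[('blue',(40,110,240,285)),('red',(68,132,205,242)),('jar',(85,125,175,203))]:
    q=W[b[2]:b[3],b[0]:b[1]].reshape(-1,3);q=q[q[:,2]>.05];print(n,q.min(0).round(3),q.max(0).round(3))
# circular sweep, world offsets, left spoke
E
```

```text
[[-0.001  0.357  0.934]
 [-0.001  0.934 -0.357]
 [-1.    -0.002 -0.   ]]
317 217 [ 0.504 -0.136  0.066]
320 219 [ 0.498 -0.144  0.067]
313 213 [ 0.514 -0.126  0.065]
327 223 [ 0.489 -0.162  0.06 ]
335 228 [ 0.475 -0.182  0.061]
blue [ 0.354 -0.039  0.05 ] [0.42  0.498 1.044]
red [ 0.395 -0.039  0.05 ] [0.516 0.438 1.044]
jar [ 0.395 -0.039  0.05 ] [0.613 0.456 1.044]
```

Call:
step_arm --pt "0 -36 40 -5 0 0 255" --pt "0 -72 79 -10 0 0 255" --pt "0 -108 119 -15 0 0 255" --pt "0 -144 159 -20.9 0 0 255" --pt "0 -180 198 -20.9 0 0 255" --pt "0 -216 238 -20.9 0 0 255" --pt "0 -216 238 -20.9 0 0 255" --pt "0 -216 238 -20.9 0 0 255"

```text
time_s: 1.1
eef_pos: [0.3502, 0.2505, 0.2311]
eef_rot: [0.707, 0.001, 0.707, -0.0]
wrist_force: [-0.1, 0.4, -1.0]
opening: -0.001
```

Call:
step_arm --pt "0 -15 60 0 0 0 255" --pt "0 -30 120 0 0 0 255" --pt "0 -45 180 0 0 0 255" --pt "0 -45 203 0 0 0 255" --pt "60 -45 203 0 0 0 255" --pt "120 -45 203 0 0 0 255" --pt "165 -45 203 0 0 0 255" --pt "185 -45 203 0 0 0 255" --pt "185 -45 203 0 0 0 255"

```text
time_s: 2.22
eef_pos: [0.5523, 0.2065, 0.0452]
eef_rot: [0.706, -0.001, 0.708, 0.0]
wrist_force: [-0.4, 0.3, 0.6]
opening: 0.004
```

```bash
python3 - <<'E'
from h import *
snap('scene','s1');snap('top','t1');a=cv2.imread('pics/s1.png')[150:350,200:440];b=cv2.imread('pics/t1.png')[80:280,140:380]
cv2.imwrite('pics/v1.png',cv2.resize(np.vstack([a,b]),None,fx=1.5,fy=1.5))
# sweep plan: finger centre lags spoke by ~17mm perpendicular
H=np.array([.595,.1]);s=np.array([.553,.2055])
for a in range(108,-66,-6):
    t=np.radians(a);q=H+.112*np.array([np.cos(t),np.sin(t)])-s;print(a,np.round(q*1000).astype(int)[::-1],end=' ')
E
```

```text
108 [1 7] 102 [ 4 19] 96 [ 6 30] 90 [ 7 42] 84 [ 6 54] 78 [ 4 65] 72 [ 1 77] 66 [-3 88] 60 [-9 98] 54 [-15 108] 48 [-22 117] 42 [-31 125] 36 [-40 133] 30 [-49 139] 24 [-60 144] 18 [-71 149] 12 [-82 152] 6 [-94 153] 0 [-105  154] -6 [-117  153] -12 [-129  152] -18 [-140  149] -24 [-151  144] -30 [-161  139] -36 [-171  133] -42 [-180  125] -48 [-189  117] -54 [-196  108] -60 [-202   98]
```

View pics/v1.png

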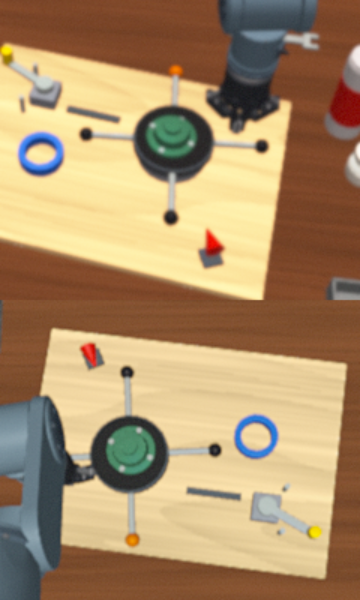

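Fingertip sits behind the left spoke on the board's left side, clear of cap and balls. Start the clockwise sweep gently.

Call:
step_arm --pt "0 1 7 0 0 0 255" --pt "0 2 13 0 0 0 255" --pt "0 4 19 0 0 0 255" --pt "0 5 25 0 0 0 255" --pt "0 6 31 0 0 0 255" --pt "0 7 42 0 0 0 255" --pt "0 6 54 0 0 0 255" --pt "0 4 65 0 0 0 255" --pt "0 1 77 0 0 0 255" --pt "0 -3 88 0 0 0 255"

```text
time_s: 3.58
eef_pos: [0.6423, 0.2022, 0.0462]
eef_rot: [0.707, 0.0, 0.707, 0.0]
wrist_force: [-0.7, 0.4, -0.4]
opening: 0.002
```

```bash
cat >> h.py <<'E'
H=np.array([.595,.1])
def status(n='top',tag='x'):
    p,d=snap(n,tag);W=world(n,d);h=cv2.cvtColor(p,cv2.COLOR_RGB2HSV)
    m=(cv2.inRange(h,(5,150,100),(20,255,255))>0)&(W[...,2]>.05)&(W[...,2]<.085)&(abs(np.hypot(W[...,0]-H[0],W[...,1]-H[1])-.15)<.03)
    q=W[m].mean(0) if m.any() else np.full(3,np.nan);print(n,'orange',m.sum(),q.round(3),np.degrees(np.arctan2(q[1]-H[1],q[0]-H[0])).round(2))
    k=(cv2.inRange(h,(60,50,20),(95,255,255))>0)&(W[...,2]>.095)&(W[...,2]<.12)&(np.hypot(W[...,0]-H[0],W[...,1]-H[1])<.08)
    if k.any():print('cap',k.sum(),((W[k].max(0)+W[k].min(0))/2).round(3))
E
python3 -c "
from h import *
status('top','t2');status('scene','s2')"
```

```text
top orange 57 [0.47  0.181 0.07 ] 147.11
cap 383 [0.599 0.094 0.103]
scene orange 19 [0.477 0.18  0.068] 145.91
cap 258 [0.603 0.095 0.103]
```

Call:
step_arm --pt "0 -6 10 0 0 0 255" --pt "0 -12 20 0 0 0 255" --pt "0 -19 29 0 0 0 255" --pt "0 -28 37 0 0 0 255" --pt "0 -37 45 0 0 0 255" --pt "0 -46 51 0 0 0 255" --pt "0 -57 56 0 0 0 255" --pt "0 -68 61 0 0 0 255" --pt "0 -79 64 0 0 0 255" --pt "0 -91 65 0 0 0 255"

```text
time_s: 4.92
eef_pos: [0.7066, 0.1108, 0.0463]
eef_rot: [0.707, 0.0, 0.707, 0.0]
wrist_force: [-1.0, 2.5, -0.1]
opening: 0.0
```

```bash
python3 -c "
from h import *
status('top','t3');status('scene','s3')"
```

```text
top orange 0 [nan nan nan] nan
cap 307 [0.592 0.096 0.104]
scene orange 64 [0.621 0.248 0.067] 79.94
```

Call:
step_arm --pt "0 -11 1 0 0 0 255" --pt "0 -23 0 0 0 0 255" --pt "0 -35 -1 0 0 0 255" --pt "0 -46 -4 0 0 0 255" --pt "0 -57 -9 0 0 0 255" --pt "0 -67 -14 0 0 0 255" --pt "0 -72 -17 0 0 0 255" --pt "0 -77 -20 0 0 0 255" --pt "0 -77 -20 0 0 0 255"

```text
time_s: 6.15
eef_pos: [0.6863, 0.034, 0.0463]
eef_rot: [0.707, -0.0, 0.707, -0.0]
wrist_force: [-0.6, -0.5, 0.1]
opening: 0.004
```

```bash
python3 -c "
from h import *
status('top','t4');status('scene','s4')"
```

```text
top orange 0 [nan nan nan] nan
scene orange 75 [0.714 0.201 0.067] 40.23
cap 264 [0.598 0.102 0.102]
```

Call:
step_arm --pt "0 -4 -4 0 0 0 255" --pt "0 -9 -8 0 0 0 255" --pt "0 -14 -12 0 0 0 255" --pt "0 -18 -16 0 0 0 255" --pt "0 -18 -16 0 0 0 255"

```text
time_s: 6.88
eef_pos: [0.6699, 0.0158, 0.0462]
eef_rot: [0.707, 0.0, 0.707, -0.0]
wrist_force: [-0.3, -0.1, 0.2]
opening: 0.0
```

```bash
python3 - <<'E'
from h import *
status('top','t5');status('scene','s5')
for n,t in(('scene','s5'),('top','t5')):
    f=np.load(f'pics/{t}.npz');p,d=f['p'],f['d'];W=world(n,d)
    h=cv2.cvtColor(p,cv2.COLOR_RGB2HSV)
    m=(cv2.inRange(h,(0,150,80),(4,255,255))>0)&(W[...,2]>.045)&(W[...,2]<.08)&(np.hypot(W[...,0]-.78,W[...,1]-.174)<.06)
    q=W[m];print(n,m.sum(),q.mean(0) if len(q) else 0, np.degrees(np.arctan2(*(q.mean(0)[1::-1]-H[::-1]))) if len(q) else 0)
a=cv2.imread('pics/s5.png')[150:350,200:440];b=cv2.imread('pics/t5.png')[80:280,140:380]
cv2.imwrite('pics/v5.png',cv2.resize(np.vstack([a,b]),None,fx=1.5,fy=1.5))
E
```

```text
top orange 29 [0.725 0.18  0.07 ] 31.73
scene orange 76 [0.733 0.176 0.066] 28.79
cap 275 [0.596 0.103 0.103]
scene 99 [0.79274463 0.17383186 0.06558024] 20.474110834834892
top 87 [0.78133027 0.17405243 0.06765675] 21.674142632472336
```

View pics/v5.png

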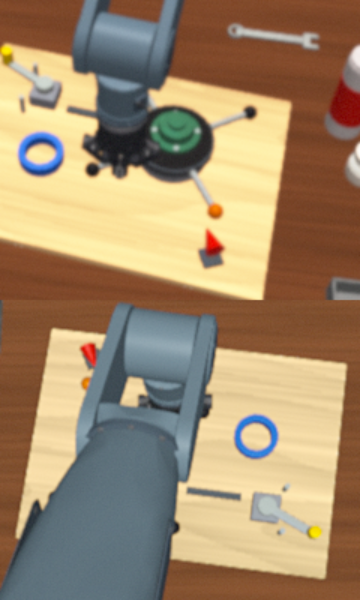

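The orange ball is just left of the arrow, about 8 degrees short. Fingertip is still behind the right-hand spoke, clear of the tape.

Call:
step_arm --pt "0 -2 -3 0 0 0 255" --pt "0 -5 -6 0 0 0 255" --pt "0 -7 -9 0 0 0 255" --pt "0 -7 -9 0 0 0 255"

```text
time_s: 7.48
eef_pos: [0.661, 0.0092, 0.0462]
eef_rot: [0.707, 0.0, 0.707, -0.0]
wrist_force: [-1.8, -0.7, 0.1]
opening: -0.001
```

```bash
python3 -c "
from h import *
status('top','t6');status('scene','s6')"
```

```text
top orange 38 [0.731 0.166 0.071] 25.9
scene orange 78 [0.739 0.163 0.067] 23.66
cap 282 [0.596 0.103 0.103]
```

Call:
step_arm --pt "0 -1 -2 0 0 0 255" --pt "0 -3 -5 0 0 0 255" --pt "0 -3 -5 0 0 0 255" --pt "0 -3 -5 0 0 0 255"

```text
time_s: 8.07
eef_pos: [0.6563, 0.0063, 0.0463]
eef_rot: [0.707, -0.0, 0.707, -0.0]
wrist_force: [0.2, 0.1, -0.2]
opening: 0.003
```

Call:
step_arm --pt "0 4 5 0 0 0 255" --pt "0 4 5 0 0 0 255" --pt "-60 4 5 0 0 0 255" --pt "-120 4 5 0 0 0 255" --pt "-135 4 5 0 0 0 255" --pt "-135 -50 0 0 0 0 255" --pt "-135 -105 -20 0 0 0 255" --pt "-135 -160 -50 0 0 0 255" --pt "-135 -215 -75 0 0 0 255" --pt "-135 -225 -80 0 0 0 255"

```text
time_s: 9.32
eef_pos: [0.5744, -0.2217, 0.1804]
eef_rot: [0.707, 0.002, 0.708, -0.002]
wrist_force: [0.1, 0.7, 0.9]
opening: -0.002
```

```bash
python3 - <<'E'
from h import *
status('top','t7');status('scene','s7')
f=np.load('pics/t7.npz');p,d=f['p'],f['d'];W=world('top',d)
h=cv2.cvtColor(p,cv2.COLOR_RGB2HSV)
m=(h[...,2]<60)&(W[...,2]>.055)&(W[...,2]<.09)&(abs(np.hypot(W[...,0]-H[0],W[...,1]-H[1])-.15)<.02)
n,l=cv2.connectedComponents(m.astype(np.uint8))
for i in range(1,n):
    q=W[l==i];c=q.mean(0);print(len(q),c.round(3),np.degrees(np.arctan2(c[1]-H[1],c[0]-H[0])).round(1))
E
```

```text
top orange 53 [0.734 0.156 0.07 ] 22.06
cap 379 [0.593 0.104 0.104]
scene orange 76 [0.743 0.156 0.067] 20.87
cap 277 [0.597 0.103 0.103]
32 [ 0.652 -0.038  0.071] -67.7
32 [0.539 0.237 0.071] 112.1
36 [0.458 0.044 0.071] -157.8
```

Aligned: orange is at 22.1° against the arrow's 21.6°, and the other three balls agree. The cap is still centred. Now the brake.

Call:
step_arm --pt "0 0 -60 0 0 0 255" --pt "0 2 -120 0 0 0 255" --pt "0 2 -172 0 0 0 255" --pt "0 2 -172 0 0 0 255" --pt "60 2 -172 0 0 0 255" --pt "110 2 -172 0 0 0 255" --pt "118 2 -172 0 0 0 255" --pt "118 2 -172 0 0 0 255"

```text
time_s: 10.42
eef_pos: [0.4055, -0.2163, 0.0638]
eef_rot: [0.707, -0.0, 0.707, 0.001]
wrist_force: [-0.4, -0.3, 0.7]
opening: -0.002
```

Call:
step_arm --pt "0 0 8 0 0 0 255" --pt "0 0 17 0 0 0 255" --pt "0 0 26 0 0 0 255" --pt "0 0 35 0 0 0 255" --pt "0 0 45 0 0 0 255" --pt "0 0 55 0 0 0 255" --pt "0 0 65 0 0 0 255" --pt "0 0 75 0 0 0 255" --pt "0 0 85 0 0 0 255" --pt "0 0 95 0 0 0 255"

```text
time_s: 11.68
eef_pos: [0.4999, -0.2162, 0.0631]
eef_rot: [0.707, 0.0, 0.707, 0.0]
wrist_force: [-2.1, 0.9, 0.2]
opening: 0.007
```

```bash
cat >> h.py <<'E'
def brake(tag):
    for n in('top','scene'):
        p,d=snap(n,tag+n);W=world(n,d);r=blob(p,W,(0,560,0,420),(22,130,90),(35,255,255),(.045,.1));q=r[3]
        q=q[np.hypot(q[:,0]-.501,q[:,1]+.137)<.13]
        if len(q):
            c=q.mean(0);print(n,len(q),c.round(3),'r',np.hypot(*(c[:2]-[.501,-.137])).round(3),'turned',round(np.degrees(np.arctan2(c[1]+.137,c[0]-.501))+119.7,1))
E
python3 -c "
from h import *
brake('b1')"
```

```text
scene 73 [ 0.527 -0.226  0.082] r 0.092 turned 46.0
```

Call:
step_arm --pt "0 0 5 0 0 0 255" --pt "0 0 10 0 0 0 255" --pt "0 0 15 0 0 0 255" --pt "0 0 20 0 0 0 255" --pt "0 0 20 0 0 0 255"

```text
time_s: 12.4
eef_pos: [0.5202, -0.2172, 0.0635]
eef_rot: [0.708, -0.0, 0.707, -0.0]
wrist_force: [1.0, -0.5, 0.0]
opening: 0.002
```

```bash
python3 -c "
from h import *
brake('b2')"
```

```text
scene 83 [ 0.548 -0.22   0.082] r 0.095 turned 59.2
```

Not yet at the stop (no force rise); go on in small steps.

Call:
step_arm --pt "0 0 3 0 0 0 255" --pt "0 0 6 0 0 0 255" --pt "0 0 6 0 0 0 255"

```text
time_s: 12.88
eef_pos: [0.5237, -0.2165, 0.0632]
eef_rot: [0.706, 0.0, 0.709, 0.0]
wrist_force: [-8.9, 0.3, 6.2]
opening: -0.001
```

Call:
step_arm --pt "0 0 3 0 0 0 255" --pt "0 0 5 0 0 0 255" --pt "0 0 5 0 0 0 255"

```text
time_s: 13.25
eef_pos: [0.5241, -0.2165, 0.063]
eef_rot: [0.702, 0.0, 0.712, 0.001]
wrist_force: [-29.8, -0.7, 20.9]
opening: 0.002
```

```bash
python3 -c "
from h import *
brake('b3')"
```

```text
scene 78 [ 0.551 -0.218  0.082] r 0.095 turned 61.6
```

The lever is at its stop: the force rises sharply with no further motion. Back off, lift and check.

Call:
step_arm --pt "0 0 -15 0 0 0 255" --pt "0 0 -45 0 0 0 255" --pt "0 0 -45 0 0 0 255" --pt "-60 0 -45 0 0 0 255" --pt "-120 0 -45 0 0 0 255" --pt "-150 0 -100 0 0 0 255" --pt "-150 0 -160 0 0 0 255" --pt "-150 0 -180 0 0 0 255" --pt "-150 0 -180 0 0 0 255"

```text
time_s: 14.48
eef_pos: [0.3505, -0.2171, 0.2142]
eef_rot: [0.708, -0.0, 0.706, -0.001]
wrist_force: [1.3, 0.4, 0.3]
opening: 0.0
```

```bash
python3 - <<'E'
from h import *
brake('b4');status('top','t8');status('scene','s8')
a=cv2.imread('pics/s8.png')[150:350,160:440];b=cv2.imread('pics/t8.png')[80:280,120:400]
cv2.imwrite('pics/v8.png',cv2.resize(np.vstack([a,b]),None,fx=1.5,fy=1.5))
E
```

```text
top 64 [ 0.543 -0.218  0.087] r 0.091 turned 57.5
scene 69 [ 0.552 -0.218  0.082] r 0.096 turned 62.3
top orange 51 [0.734 0.157 0.07 ] 22.12
cap 381 [0.592 0.104 0.104]
scene orange 76 [0.742 0.156 0.067] 20.83
cap 271 [0.596 0.103 0.103]
```

View pics/v8.png

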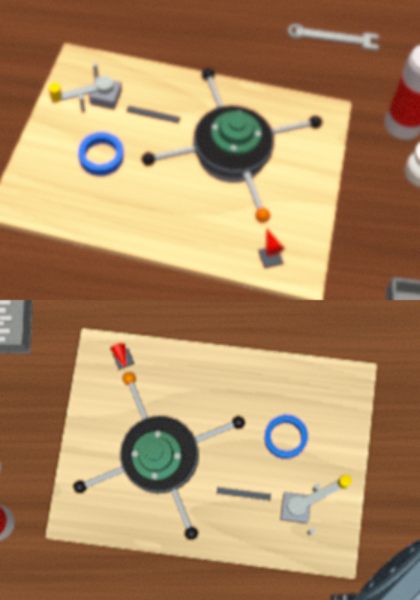

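```bash
python3 -c "
from bench import ctrl
print(ctrl.hand_in())"
```

```text
the job is handed in; nothing more can be done
None
```

I turned the turntable about 160° clockwise with the shut fingertip on one spoke. Then I pushed the brake lever across until it stopped, retreated clear of everything and handed in at about 14.6 s. I don't have a verdict; the hand-in reports none.

Last checks:
- **Orange spoke:** it measures 22.1° against the arrow's 21.6° in the top view. It had not moved after the brake push.
- **Green part:** its centre is about 5 mm from the hub, and no contact force showed.
- **Brake lever:** the wrist force rose to about 30 N with almost no more movement, so it was at the stop. The top view gives 57.5° turned. That only makes 1.05 rad if the lever started at about 0.05 rad or more, and I did not measure its starting angle. The scene view gives 62.3°.
- **Camera disagreement:** the scene camera reads about 8 mm farther in x than the top camera, which explains its different angles (orange at 20.8°, arrow at 20.5°). The two angles agree within each camera.
- **Other things on the bench:** the tape, wrench and red can looked undisturbed in the last picture. I did not measure their positions again or check the items outside the crop.

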